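# Find the stamped parts crate and push it into the dispatch lane

### The job

One of the two wooden parts crates carries a burnt-in stamp on its underside. With the fingertips, tip each crate over backward, away from you, so that it lies on its back and shows its underside; once both are down, push the stamped one, still on its back, into the dispatch lane until its lid is home against the end stop, and leave the other lying about where it fell. Do not lift or carry the crates, and leave the other things on the bench alone.

Things in the scene. Friction and masses are not known exactly. Their poses are not given: they have to be found in the camera images.
- crate_stamped: lidded plywood parts crate, 70 mm deep (own x; front faces own -x) x 110 wide (y) x 110 tall (z), 0.3 to 0.6 kg, evenly filled; upright, front toward the robot. Two skids, 5 mm high, 14 wide, run front to back under its left and right edges. Between them: a burnt-in dark ring, 58 mm across, with a bar. Origin: underside centre, level with the skids' feet (z 0 standing, 0.035 on its back)
- crate_plain: the other crate, the same in every way but with a bare bottom board; either crate may stand on the left. A level push high on a crate's front (about 90 mm up) tips it about its rear bottom edge; past about 33 degrees it falls onto its back by itself, then is 70 mm high and 110 mm long, underside toward the robot, own z pointing away from the robot, own x down
- crate_stamped_lid (a point): centre of the top of the stamped crate's lid, 110 mm from its origin along its own z
- crate_plain_lid (a point): centre of the top of the plain crate's lid, 110 mm from its origin along its own z
- dispatch_lane: lane fixed to the bench: two aluminium angle rails 36 mm high and a 66 mm high end stop with a rubber buffer (20 to 60 mm up); open at the near end and above, the bench is its floor. Origin: on the bench, at the middle of the buffer's face. Own x: the way in, mouth to stop. Clear width 128 mm; rails straight for 78 mm back from the stop; their feet reach 90 mm either side of the middle
- lane_mouth (a point): middle of the lane's mouth, on the bench, 115 mm before the stop: there the rails, flared outward over the last 37 mm, stand about 165 mm apart. A crate on its back is 110 mm long, so when it is fully home its underside lies 5 mm inside the mouth
- masking_tape: roll of masking tape lying flat, 110 mm across, 25 mm high; loose bystander, not part of the job. Origin: centre of its underside
- tape_measure: yellow pocket tape measure, 35x82x62 mm high; loose bystander, not part of the job. Origin: centre of its underside
- sanding_block_cork: cork sanding block, 62x112x37 mm high; loose bystander, not part of the job. Origin: centre of its underside
- hardener_tube: white and red squeezed tube, 33x94x22 mm high; loose bystander, not part of the job. Origin: centre of its underside
- marker_red: white marker with a red cap, 16x120x17 mm high; loose bystander, not part of the job. Origin: centre of its underside
There are look-alikes about, which are no part of the job. Leave any green look-alike of the crate_stamped alone.

How it is judged:
By the outcome, as a careful person would: the job done as asked, in the order asked, and still so for the second after the job is handed in, with the robot touching nothing.
It also fails if it takes over 70 s, if anything falls off the work surface, if the arm or the gripper's body presses on something with over 40 N, if the wrist force passes 120 N, or if a joint passes its speed limit or range.

### The arm

A 6-joint arm with a two-finger parallel gripper is mounted at the origin on a cart in front of the work surface, level with it; the furniture and walls round the work are solid. World frame = base frame: x ahead of the robot, y to its left, z up, the work surface at z = 0. Lengths are in mm, angles in degrees, forces in N, time in s.
With the tool pointing down it reaches from about 300 to 850 mm from the base axis. Payload 4.2 kg.
Tool frame: the origin (TCP) lies at the very end of the fingers, on their centre line; the grasp point (between the pads) lies 19 mm behind it (env.grip_depth is the distance from the TCP to the grasp point, in mm); z points along the fingers, y is the line along which they close (so a half turn about z gives the same grasp; the last joint's range is limited). The gripper opens to 91 mm and grips with 3 to 60 N. Pads are 32 mm wide; open, the fingers measure 118 mm over their backs; the gripper's body (76 mm by 178 mm) begins 60 mm behind the grasp point.
Start: joints at [-66.406, 18.312, 89.639, -0, 72.044, -1.146], TCP at [240.646, -522.238, 213.976] pointing down, gripper open.
Joint ranges: [-177.97, 177.97], [-48.28, 115.42], [12.27, 149.76], [-77.06, 257.06], [2.81, 150.46], [-146.56, 146.56]. Speed limits (degrees/s): [147.25, 147.25, 180, 180, 180, 180].

### API

Orientations are given as [roll, pitch, yaw] about the fixed x, y, z axes, in that order (R = Rz(yaw) Ry(pitch) Rx(roll)).
In Python, from workcell import env, cams gives the robot as it stands.
- The arm moves only by the tool apply_moves, never from a script. Its argument "deltas" is a list of rows, each a list of 5 numbers: the shift along the tool's x, y, z in m, then the turn about the tool's z in rad, then the opening, from -1 (shut) to 1 (fully open), so that 0 is half open. In form: [[tx, ty, tz, roll, gripper], ...]. A call has 1 to 5 rows; each row is the pose to reach, as a shift and turn from the pose commanded when the call began, along the tool's axes at that moment; what a row does not reach only later rows make up. A row lasts 1/10 s, in which the tool goes at most 50 mm and 8.59 degrees, less where a joint would pass 70% of its speed; a pose out of reach is approached as far as the arm can. A call with a gripper value outside its range is refused whole. The fingers move at their own pace and stop on an object; "grip_force" is the grip in N (left out, the last holds). Time passes only in rows, so rows that repeat a pose let the fingers close. It gives the time, the measured TCP pose, the force, the opening and the grip force at its end, in the units of the state.
- env.state(): the state, without advancing time (a new reading comes with each control period).
- cams.grab_frame(name): name is "side" or "top"; returns the picture (480x640x3 uint8, blue, green, red); there is no depth.
- cams.get_calibration(name): a dict with "mtx" (3x3 intrinsics, pixels), "eye" and "attitude" of the camera in the world. Camera axes: x right, y down, z forward; pixel columns grow to the right and rows downward; lengths in mm; the calibration is good to about 2 mm. A picture is of the moment at which its call begins. get_calibration takes no time and is no camera call.
- env.job_done(): hands the job in; it is judged then, once.
The state is a dict: "time_s": time; "qpos": joint angles; "qvel": joint speeds; "effort": joint torques, N m; "ee_pos": TCP position; "ee_rot": TCP orientation; "force": force on the tool from outside, world axes, zero at the start; "torque": the same for the moment, N m; "gripper_width": finger opening in mm; "gripper_force": force on a finger pad.
Only numpy, scipy, OpenCV 4.12 (cv2) and the standard library are available. Lean on these libraries where they do the work, as an engineer would, in place of code of your own. Each camera call takes 0.05 s, during which the arm holds its last target. There are 200 camera calls.

## Working session

There is one attempt and no reset: what is moved stays moved. The work goes in short steps, Python scripts to look and compute and a tool call to move; the robot and the scene stay as the last step left them, time stands still between calls to the robot, and variables do not carry over. Pictures are saved under pics/ and viewed, at most 10 in all, crops included, and the job is handed in when it is done.

Besides the shell and the picture viewer there is one more tool, called after "Request:" as a command line: name --pt "numbers of a row" for each row, then --argument value for the rest. apply_moves: Moves the arm, as the interface text tells. Its arguments: {"type":"object","properties":{"deltas":{"type":"array"},"grip_force":{"type":"number"}},"required":["deltas"]}

```bash
mkdir -p pics; ls; python3 - <<'E'
from workcell import env,cams
import cv2
for n in("top","side"):
    cv2.imwrite(f"pics/{n}0.png",cams.grab_frame(n)); c=cams.get_calibration(n); print(n,c)
s=env.state();print(s)
E
```

```text
pics
top {'mtx': array([[603.44454338,   0.        , 324.81732906],
       [  0.        , 603.44454338, 240.61775145],
       [  0.        ,   0.        ,   1.        ]]), 'eye': array([ 328.48371881,   35.83436494, 1700.31123993]), 'attitude': array([-173.60821726,   -1.20512693,  -90.16113823])}
side {'mtx': array([[455.81987037,   0.        , 315.94076745],
       [  0.        , 455.81987037, 245.57566395],
       [  0.        ,   0.        ,   1.        ]]), 'eye': array([  14.45834601, 1009.29023532,  578.18327674]), 'attitude': array([-113.51600515,    0.90935477, -152.10878574])}
{'time_s': 0.1, 'qpos': array([-6.64051042e+01,  1.83464374e+01,  8.96997389e+01, -4.83254365e-04,
        7.20441024e+01, -1.14748590e+00]), 'qvel': array([ 0.0233902 , -0.10742956, -0.07594888, -0.10057367, -0.0045071 ,
        0.03911365]), 'effort': array([ 2.21284822e-04, -4.13331842e+01, -2.32510257e+01,  7.28228688e-02,
        4.22100874e-02, -5.91236380e-05]), 'ee_pos': array([ 240.46060057, -521.80218115,  213.21761631]), 'ee_rot': array([-1.79909730e+02, -1.34853657e-03,  2.47425300e+01]), 'force': array([-0.38881561, -0.22534571,  0.09117522]), 'torque': array([-0.01451012,  0.04025508, -0.00298275]), 'gripper_force': 0.0, 'gripper_width': 91.15134109681324}
```

View pics/top0.png

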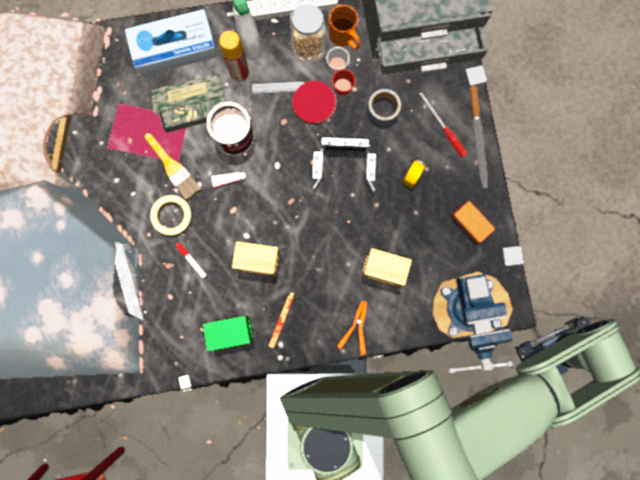

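View pics/side0.png

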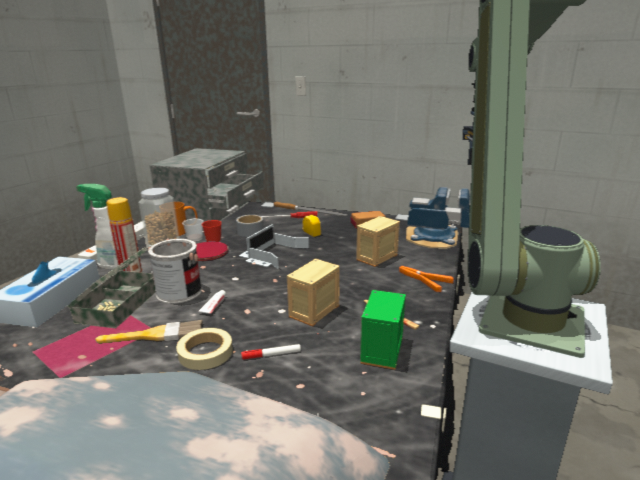

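The top view (up = +x, left = +y) shows crate A at (256,258), crate B at (387,267) and the lane with its stop at (345,143), rails at (317,165) and (371,167), mouth toward the robot. The green look-alike is at (227,333). The side view agrees.

```bash
cat > h.py <<'E'
import numpy as np,cv2
from scipy.spatial.transform import Rotation as Ro
from workcell import env,cams
def ray(n,px,z):
    c=cams.get_calibration(n);R=Ro.from_euler('xyz',c['attitude'],degrees=True).as_matrix()
    px=np.atleast_2d(px).astype(float)
    d=np.c_[px,np.ones(len(px))]@np.linalg.inv(c['mtx']).T@R.T
    return c['eye']+d*((z-c['eye'][2])/d[:,2])[:,None]
def proj(n,P):
    c=cams.get_calibration(n);R=Ro.from_euler('xyz',c['attitude'],degrees=True).as_matrix()
    q=(np.atleast_2d(P)-c['eye'])@R@c['mtx'].T
    return q[:,:2]/q[:,2:]
E
python3 - <<'E'
from h import *
im=cv2.imread("pics/top0.png");hsv=cv2.cvtColor(im,cv2.COLOR_BGR2HSV)
for x0,y0,x1,y1 in((225,235,287,285),(355,240,420,295)):
    sub=hsv[y0:y1,x0:x1]
    m=cv2.inRange(sub,(12,50,120),(35,255,255))
    cs,_=cv2.findContours(m,0,2);c=max(cs,key=cv2.contourArea)
    b=cv2.boxPoints(cv2.minAreaRect(c))+[x0,y0]
    print(cv2.contourArea(c),b.tolist());w=ray("top",b,110)[:,:2];print(w.round(),w.mean(0).round(),
     np.linalg.norm(w-np.roll(w,1,0),axis=1).round())
a=cv2.resize(im[120:300,220:440],None,fx=3.3,fy=3.3,interpolation=cv2.INTER_CUBIC)
cv2.imwrite("pics/lane.png",a)
print(proj("top",[[328,36,0],[0,0,0]]))
E
```

```text
1251.5 [[230.2758617401123, 269.3103446960449], [234.29817581176758, 239.81338691711426], [279.77079010009766, 246.01419830322266], [275.748477935791, 275.5111541748047]]
[[431. 251.]
 [509. 241.]
 [492. 121.]
 [414. 131.]] [462. 186.] [121.  79. 121.  79.]
1271.5 [[359.8867950439453, 275.3962211608887], [368.26415252685547, 246.07547235488892], [412.90565490722656, 258.8301887512207], [404.5282974243164, 288.150936126709]]
[[ 414.  -90.]
 [ 492. -113.]
 [ 458. -232.]
 [ 380. -208.]] [ 436. -161.] [122.  81. 123.  81.]
[[311.98444208 308.39130818]
 [325.17830971 428.80395409]]
```

View pics/lane.png

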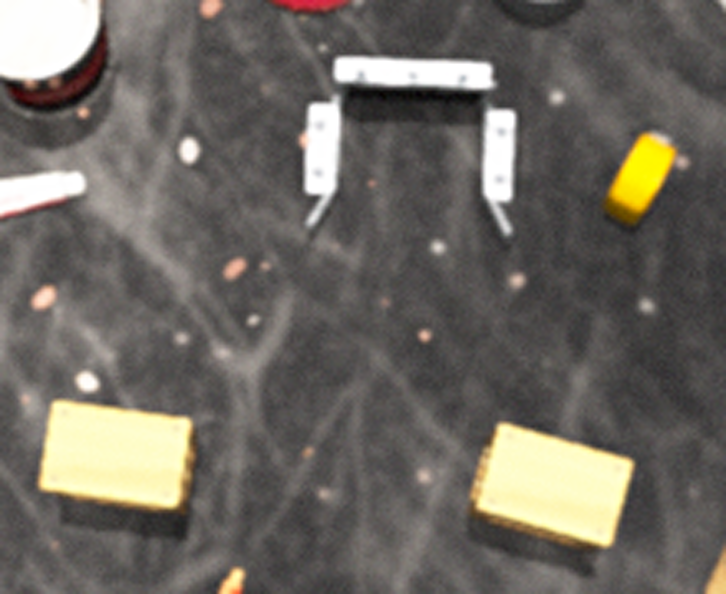

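```bash
python3 - <<'E'
from h import *
f=lambda p:np.array(p)/3.3+[220,120]
print("feet",ray("top",f([(310,103),(304,192),(517,112),(512,200)]),3).round()[:,:2].tolist())
print("tips",ray("top",f([(308,228),(510,236)]),36).round()[:,:2].tolist())
print("stop front",ray("top",f([(335,86),(490,92)]),66).round()[:,:2].tolist())
print("stop back",ray("top",f([(335,58),(492,65)]),66).round()[:,:2].tolist())
for n,p in dict(tube=(228,180),tapem=(414,174),roll=(171,215),pencil=(281,320),pliers=(355,328),vise=(475,290),green=(227,333)).items(): print(n,ray("top",[p],20)[0].round()[:2])
E
```

```text
feet [[777.0, 30.0], [698.0, 35.0], [770.0, -151.0], [692.0, -145.0]]
tips [[660.0, 32.0], [653.0, -140.0]]
stop front [[775.0, 9.0], [771.0, -121.0]]
stop back [[800.0, 9.0], [794.0, -123.0]]
tube [689. 273.]
tapem [ 707. -255.]
roll [589. 431.]
pencil [296. 121.]
pliers [274. -83.]
vise [ 378. -419.]
green [262. 269.]
```

Request:
apply_moves --pt "0.034 -0.036 -0.01 0 0.3" --pt "0.066 -0.073 -0.02 0 0.3" --pt "0.1 -0.109 -0.03 0 0.3" --pt "0.132 -0.146 -0.03 0 0.3" --pt "0.165 -0.182 -0.03 0 0.3"

```text
time_s: 0.6
ee_pos: [314.4, -285.9, 244.0]
ee_rot: [180.0, -0.0, 24.7]
force: [0.9, 0.0, -0.4]
gripper_width: 59.8
gripper_force: 0.0
```

Request:
apply_moves --pt "0.026 -0.029 0 0.144 0.3" --pt "0.052 -0.058 0 0.288 0.3" --pt "0.08 -0.087 0 0.432 0.3" --pt "0.107 -0.116 0 0.576 0.3" --pt "0.107 -0.116 0 0.718 0.3"

```text
time_s: 1.1
ee_pos: [363.2, -134.8, 243.7]
ee_rot: [-179.9, 0.0, -14.0]
force: [0.3, 0.1, -0.1]
gripper_width: 59.3
gripper_force: 0.0
```

Request:
apply_moves --pt "0 0.0 0.045 0 0.3" --pt "0 0.0 0.09 0 0.3" --pt "0 0.0 0.13 0 0.3" --pt "0 0.0 0.154 0 0.3" --pt "0 0 0.154 0 0.3"

```text
time_s: 1.6
ee_pos: [360.1, -136.5, 87.2]
ee_rot: [-179.9, 0.5, -13.9]
force: [-0.9, -0.3, 0.9]
gripper_width: 59.1
gripper_force: 0.0
```

Request:
apply_moves --pt "0.012 0 0 0 0.3" --pt "0.02 0 0 0 0.3" --pt "0.026 0 0 0 0.3" --pt "0.032 0 0 0 0.3" --pt "0.038 0 0 0 0.3"

```text
time_s: 2.1
ee_pos: [400.1, -147.0, 90.4]
ee_rot: [180.0, 0.0, -13.9]
force: [-2.1, 0.7, 2.5]
gripper_width: 59.2
gripper_force: 1.2
```

Request:
apply_moves --pt "0.006 0 0 0.04 0.3" --pt "0.013 0 0 0.04 0.3" --pt "0.02 0 0 0.04 0.3" --pt "0.027 0 0 0.04 0.3" --pt "0.034 0 0 0.04 0.3"

```text
time_s: 2.6
ee_pos: [434.0, -155.4, 90.0]
ee_rot: [180.0, -0.1, -16.2]
force: [-0.2, 0.5, -0.1]
gripper_width: 59.2
gripper_force: 0.0
```

Request:
apply_moves --pt "0.007 0 0 0 0.3" --pt "0.014 0 0 0 0.3" --pt "0.021 0 0 0 0.3" --pt "0.027 0 0 0 0.3" --pt "0.03 0 0 0 0.3"

```text
time_s: 3.1
ee_pos: [462.4, -163.7, 89.9]
ee_rot: [180.0, -0.0, -16.2]
force: [0.3, -0.7, 0.5]
gripper_width: 59.5
gripper_force: 0.0
```

```bash
python3 - <<'E'
from h import *
a=cams.grab_frame("side");print(env.state()['ee_pos'],env.state()['force'])
cv2.imwrite("pics/s1.png",a[160:380,220:520])
E
```

```text
[ 462.61078111 -163.71895437   89.93877292] [ 0.3446038  -0.16559564 -0.06400824]
```

View pics/s1.png

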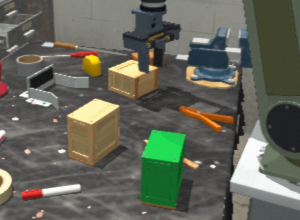

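Request:
apply_moves --pt "-0.02 -0.015 -0.03 0 0.3" --pt "-0.045 -0.053 -0.04 0 0.3" --pt "-0.067 -0.095 -0.04 0 0.3" --pt "-0.09 -0.137 -0.04 0 0.3" --pt "-0.112 -0.179 -0.04 0 0.3"

```text
time_s: 3.65
ee_pos: [403.1, 41.2, 130.2]
ee_rot: [-180.0, -0.0, -16.2]
force: [-0.1, 0.3, 0.5]
gripper_width: 59.5
gripper_force: 0.0
```

Request:
apply_moves --pt "-0.02 -0.042 0 -0.08 0.3" --pt "-0.04 -0.084 0 -0.155 0.3" --pt "-0.06 -0.126 0.015 -0.155 0.3" --pt "-0.062 -0.145 0.04 -0.155 0.3" --pt "-0.062 -0.145 0.04 -0.155 0.3"

```text
time_s: 4.15
ee_pos: [383.0, 197.5, 87.9]
ee_rot: [179.9, 0.2, -7.1]
force: [-0.6, 0.2, -0.2]
gripper_width: 59.4
gripper_force: 0.0
```

Request:
apply_moves --pt "0.012 0 0 0 0.3" --pt "0.022 0 0 0 0.3" --pt "0.03 0 0 0 0.3" --pt "0.037 0 0 0 0.3" --pt "0.044 0 0 0 0.3"

```text
time_s: 4.65
ee_pos: [428.9, 189.8, 90.3]
ee_rot: [180.0, 0.0, -7.4]
force: [-2.1, 0.4, 4.0]
gripper_width: 59.4
gripper_force: 1.7
```

Request:
apply_moves --pt "0.007 0 0 0 0.3" --pt "0.014 0 0 0 0.3" --pt "0.021 0 0 0 0.3" --pt "0.028 0 0 0 0.3" --pt "0.035 0 0 0 0.3"

```text
time_s: 5.15
ee_pos: [464.2, 186.2, 89.8]
ee_rot: [-180.0, -0.1, -7.3]
force: [0.2, 0.0, -0.6]
gripper_width: 59.3
gripper_force: 0.0
```

Request:
apply_moves --pt "0.007 0 0 0 0.3" --pt "0.014 0 0 0 0.3" --pt "0.018 0 0 0 0.3" --pt "0.018 0 0 0 0.3" --pt "0.018 0 0 0 0.3"

```text
time_s: 5.65
ee_pos: [480.9, 183.8, 89.8]
ee_rot: [180.0, 0.0, -7.3]
force: [0.8, 1.0, -0.1]
gripper_width: 59.4
gripper_force: 0.0
```

Request:
apply_moves --pt "-0.02 -0.02 -0.04 0 0.3" --pt "-0.05 0 -0.08 0 0.3" --pt "-0.095 0 -0.12 0 0.3" --pt "-0.14 0 -0.15 0 0.3" --pt "-0.16 0 -0.15 0 0.3"

```text
time_s: 6.15
ee_pos: [321.4, 204.7, 242.7]
ee_rot: [-179.8, -0.2, -7.3]
force: [-0.2, 0.5, 0.3]
gripper_width: 59.0
gripper_force: 0.0
```

```bash
python3 - <<'E'
from h import *
a=cams.grab_frame("side");t=cams.grab_frame("top");cv2.imwrite("pics/t2f.png",t);cv2.imwrite("pics/s2f.png",a)
cv2.imwrite("pics/c2.png",np.vstack([cv2.resize(t[130:310,205:445],(720,540))[:,:720]]))
print(env.state()['ee_pos'],env.state()['force'])
cv2.imwrite("pics/s2.png",a[180:360,250:490].repeat(2,0).repeat(2,1))
E
```

```text
[319.40246006 204.40690564 241.80707343] [ 0.11020953 -0.28739546  0.41074235]
```

View pics/c2.png

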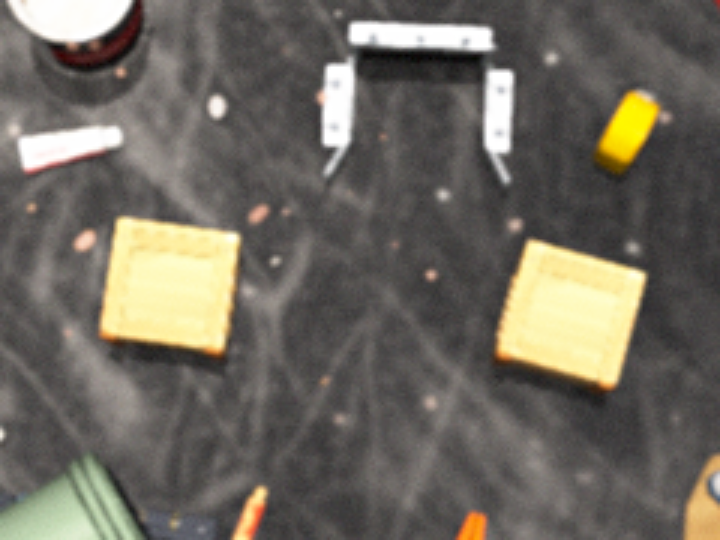

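Both crates are down on their backs: A centred near (172,285), B near (573,313) in this crop. Next I look for the stamp in the side view.

```bash
python3 - <<'E'
from h import *
s=cv2.imread("pics/s2f.png");t=cv2.imread("pics/t2f.png");hsv=cv2.cvtColor(t,cv2.COLOR_BGR2HSV)
out=[]
for nm,(x0,y0,x1,y1) in dict(A=(230,195,295,255),B=(362,200,425,265)).items():
    m=cv2.inRange(hsv[y0:y1,x0:x1],(8,50,120),(35,255,255))
    cs,_=cv2.findContours(m,0,2);c=max(cs,key=cv2.contourArea)
    b=cv2.boxPoints(cv2.minAreaRect(c))+[x0,y0]
    w=ray("top",b,70)[:,:2];print(nm,w.round().tolist(),w.mean(0).round())
    c=w.mean(0); u=proj("side",[[c[0],c[1],35]])[0].astype(int);print(u)
    out.append(cv2.resize(s[u[1]-45:u[1]+45,u[0]-40:u[0]+40],None,fx=4,fy=4,interpolation=cv2.INTER_CUBIC))
cv2.imwrite("pics/st.png",np.hstack(out))
E
```

```text
A [[507.0, 240.0], [621.0, 225.0], [604.0, 107.0], [490.0, 123.0]] [555. 174.]
[284 287]
B [[491.0, -115.0], [601.0, -148.0], [568.0, -263.0], [458.0, -230.0]] [ 529. -189.]
[352 238]
```

View pics/st.png

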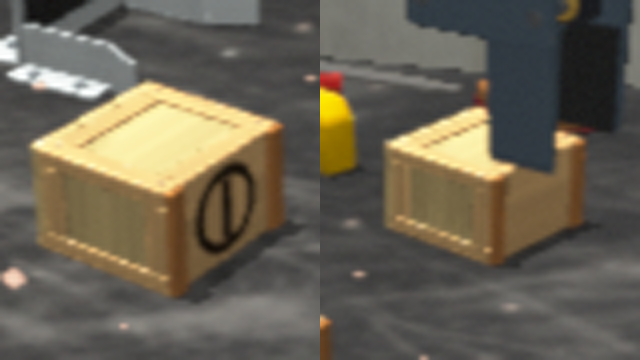

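The left crate, A, carries the ring and bar, centred near (227,205) of this crop. B's underside is bare. I push A sideways to the lane's line first.

Request:
apply_moves --pt "0.045 -0.02 0 -0.14 0.3" --pt "0.09 -0.04 0 -0.28 0.3" --pt "0.135 -0.06 0 -0.42 0.3" --pt "0.18 -0.08 0 -0.56 0.3" --pt "0.227 -0.1 0 -0.7 0.3"

```text
time_s: 6.75
ee_pos: [561.4, 274.4, 238.7]
ee_rot: [180.0, 0.1, 33.1]
force: [0.7, 0.9, 0.7]
gripper_width: 59.5
gripper_force: 0.0
```

Request:
apply_moves --pt "0 0 0 -0.145 0.3" --pt "0 0 0 -0.29 0.3" --pt "0 0 0 -0.435 0.3" --pt "0 0 0 -0.58 0.3" --pt "0 0 0 -0.725 0.3"

```text
time_s: 7.25
ee_pos: [559.7, 273.9, 238.6]
ee_rot: [-179.9, 0.1, 74.7]
force: [0.1, 0.4, -0.4]
gripper_width: 59.3
gripper_force: 0.0
```

```bash
cat > g.py <<'E'
import sys
from h import *
s=env.state();x,y,z,yaw=map(float,sys.argv[1:5]);R=Ro.from_euler('xyz',s['ee_rot'],degrees=True).as_matrix()
print(s['ee_pos'].round(1),s['ee_rot'].round(1),"delta",((np.array([x,y,z])-s['ee_pos'])@R/1000).round(4),"roll",-np.deg2rad(yaw-s['ee_rot'][2]).round(3),"lat/axis")
E
python3 g.py 557 278 90 87.4
```

```text
[559.7 273.9 238.6] [-1.799e+02  1.000e-01  7.470e+01] delta [ 0.0034 -0.0036  0.1486] roll -0.222 lat/axis
```

Request:
apply_moves --pt "0.004 -0.002 0.042 -0.1 0.3" --pt "0.004 -0.002 0.085 -0.222 0.3" --pt "0.004 -0.002 0.13 -0.222 0.3" --pt "0.004 -0.002 0.17 -0.222 0.3" --pt "0.004 -0.002 0.208 -0.222 0.3"

```text
time_s: 7.75
ee_pos: [558.1, 278.0, 29.0]
ee_rot: [-179.9, 0.1, 87.1]
force: [0.6, -1.2, 0.1]
gripper_width: 59.3
gripper_force: 0.0
```

```bash
python3 g.py 555 190 30 87.4
```

```text
[558.1 278.   29. ] [-1.799e+02  1.000e-01  8.710e+01] delta [-0.088   0.0014 -0.0009] roll -0.006 lat/axis
```

Request:
apply_moves --pt "-0.015 0 0 0 0.3" --pt "-0.025 0 0 0 0.3" --pt "-0.035 0 0 0 0.3" --pt "-0.045 0 0 0 0.3" --pt "-0.055 0 0 0 0.3"

```text
time_s: 8.25
ee_pos: [557.1, 223.7, 34.1]
ee_rot: [179.7, -0.1, 87.0]
force: [1.4, 3.7, 2.8]
gripper_width: 59.2
gripper_force: 2.0
```

Request:
apply_moves --pt "-0.012 0 0 0 0.3" --pt "-0.024 0 0 0 0.3" --pt "-0.036 0 0 0 0.3" --pt "-0.048 0 0 0 0.3" --pt "-0.06 0 0 0 0.3"

```text
time_s: 8.75
ee_pos: [552.4, 162.9, 32.0]
ee_rot: [180.0, -0.0, 87.1]
force: [0.8, 4.6, 3.0]
gripper_width: 59.1
gripper_force: 2.1
```

Request:
apply_moves --pt "-0.012 0 0 0 0.3" --pt "-0.024 0 0 0 0.3" --pt "-0.036 0 0 0 0.3" --pt "-0.048 0 0 0 0.3" --pt "-0.06 0 0 0 0.3"

```text
time_s: 9.25
ee_pos: [549.2, 102.8, 31.8]
ee_rot: [-180.0, 0.0, 87.1]
force: [0.5, 4.3, 3.0]
gripper_width: 59.4
gripper_force: 2.0
```

Request:
apply_moves --pt "-0.012 0 0 0 0.3" --pt "-0.022 0 0 0 0.3" --pt "-0.031 0 0 0 0.3" --pt "-0.038 0 0 0 0.3" --pt "-0.042 0 0 0 0.3"

```text
time_s: 9.75
ee_pos: [547.0, 61.2, 31.8]
ee_rot: [-180.0, 0.0, 87.0]
force: [0.5, 4.1, 2.4]
gripper_width: 58.9
gripper_force: 1.8
```

```bash
cat > m.py <<'E'
# measure the top face of crate on its back near px given; view top
import sys
from h import *
x0,y0,x1,y1=map(int,sys.argv[1:5])
t=cams.grab_frame("top");cv2.imwrite(sys.argv[5],t);hsv=cv2.cvtColor(t,cv2.COLOR_BGR2HSV)
m=cv2.inRange(hsv[y0:y1,x0:x1],(8,50,120),(35,255,255))
cs,_=cv2.findContours(m,0,2);c=max(cs,key=cv2.contourArea);
b=cv2.boxPoints(cv2.minAreaRect(c))+[x0,y0];w=ray("top",b,70)[:,:2];print(w.round().tolist(),w.mean(0).round(1))
E
python3 m.py 270 195 362 275 pics/t3.png; python3 g.py 550 22 30 87.4
```

```text
[[604.0, -5.0], [604.0, -71.0], [488.0, -70.0], [488.0, -5.0]] [545.9 -37.8]
[547.   60.8  31.8] [-1.80e+02  1.00e-01  8.71e+01] delta [-0.0386  0.005   0.0018] roll -0.006 lat/axis
```

Request:
apply_moves --pt "-0.01 0 0 0 0.3" --pt "-0.02 0 0 0 0.3" --pt "-0.029 0 0 0 0.3" --pt "-0.035 0 0 0 0.3" --pt "-0.038 0 0 0 0.3"

```text
time_s: 10.3
ee_pos: [545.0, 23.1, 31.7]
ee_rot: [-180.0, 0.0, 87.0]
force: [0.0, 2.5, -0.6]
gripper_width: 59.0
gripper_force: 1.1
```

Request:
apply_moves --pt "0.015 0 0 0 0.3" --pt "0.045 0 -0.03 0 0.3" --pt "0.05 0 -0.08 0 0.3" --pt "0.05 -0.01 -0.12 0 0.3" --pt "0.05 -0.05 -0.13 0.1 0.3"

```text
time_s: 10.8
ee_pos: [503.4, 78.0, 166.7]
ee_rot: [179.3, -0.2, 81.2]
force: [-0.1, 0.5, -0.2]
gripper_width: 59.1
gripper_force: 0.0
```

```bash
python3 g.py 425 -43 162 -2.6
```

```text
[503.4  78.  166.7] [179.3  -0.2  81.2] delta [-0.1316 -0.059   0.0036] roll 1.463 lat/axis
```

Request:
apply_moves --pt "-0.03 -0.014 0 0.146 -0.12" --pt "-0.06 -0.028 0 0.29 -0.12" --pt "-0.09 -0.042 0 0.438 -0.12" --pt "-0.12 -0.054 0 0.584 -0.12" --pt "-0.132 -0.059 0 0.73 -0.12"

```text
time_s: 11.3
ee_pos: [418.0, -46.1, 161.9]
ee_rot: [180.0, 0.1, 39.1]
force: [-0.3, 0.2, -0.4]
gripper_width: 40.0
gripper_force: 0.0
```

Request:
apply_moves --pt "0 0 0 0.146 -0.12" --pt "0 0 0 0.29 -0.12" --pt "0 0 0 0.438 -0.12" --pt "0 0 0 0.584 -0.12" --pt "0 0 0 0.733 -0.12"

```text
time_s: 11.8
ee_pos: [419.6, -44.5, 161.9]
ee_rot: [180.0, 0.0, -2.8]
force: [0.2, 0.2, 0.8]
gripper_width: 40.2
gripper_force: 0.0
```

```bash
python3 m.py 270 180 362 275 pics/t4.png; python3 g.py 430 -43 30 -2.6
```

```text
[[604.0, 11.0], [604.0, -98.0], [491.0, -97.0], [491.0, 11.0]] [547.3 -43.3]
[419.7 -44.5 162. ] [180.   0.  -3.] delta [ 0.0103 -0.0022  0.1319] roll -0.007 lat/axis
```

Request:
apply_moves --pt "0.002 0 0.045 0 -0.12" --pt "0.005 0 0.09 0 -0.12" --pt "0.01 0 0.125 0 -0.12" --pt "0.02 0 0.132 0 -0.12" --pt "0.03 0 0.132 0 -0.12"

```text
time_s: 12.35
ee_pos: [450.2, -46.0, 29.5]
ee_rot: [180.0, 0.1, -2.4]
force: [-0.0, -1.4, 0.7]
gripper_width: 40.1
gripper_force: 0.0
```

Request:
apply_moves --pt "0.01 0 0 0 -0.12" --pt "0.02 0 0 0 -0.12" --pt "0.03 0 0 0 -0.12" --pt "0.04 0 0 0 -0.12" --pt "0.052 0 0 0 -0.12"

```text
time_s: 12.85
ee_pos: [501.0, -48.6, 30.3]
ee_rot: [-180.0, 0.1, -2.5]
force: [-4.4, 1.0, 3.1]
gripper_width: 40.3
gripper_force: 2.1
```

Request:
apply_moves --pt "0.012 0 0 0 -0.12" --pt "0.024 0 0 0 -0.12" --pt "0.036 0 0 0 -0.12" --pt "0.048 0 0 0 -0.12" --pt "0.06 0 0 0 -0.12"

```text
time_s: 13.35
ee_pos: [562.5, -51.3, 29.9]
ee_rot: [180.0, 0.0, -2.5]
force: [-4.4, -0.2, 3.7]
gripper_width: 40.1
gripper_force: 2.2
```

```bash
python3 m.py 270 120 372 275 pics/t5.png; python3 g.py 645 -54 30 -2.6
```

```text
[[687.0, 6.0], [687.0, -110.0], [620.0, -110.0], [620.0, 6.0]] [653.8 -52.1]
[565.7 -51.5  30.1] [180.   -0.3  -2.5] delta [ 0.0794 -0.001   0.0005] roll 0.002 lat/axis
```

Request:
apply_moves --pt "0.01 0 0 0 -0.12" --pt "0.02 0 0 0 -0.12" --pt "0.03 0 0 0 -0.12" --pt "0.04 0 0 0 -0.12" --pt "0.05 0 0 0 -0.12"

```text
time_s: 13.9
ee_pos: [612.5, -53.5, 29.7]
ee_rot: [180.0, -0.0, -2.5]
force: [-0.9, -0.4, -0.6]
gripper_width: 40.2
gripper_force: 0.9
```

Request:
apply_moves --pt "0.007 0 0 0 -0.12" --pt "0.014 0 0 0 -0.12" --pt "0.019 0 0 0 -0.12" --pt "0.023 0 0 0 -0.12" --pt "0.027 0 0 0 -0.12"

```text
time_s: 14.4
ee_pos: [638.6, -54.6, 29.9]
ee_rot: [180.0, 0.0, -2.5]
force: [-2.5, 0.6, -1.5]
gripper_width: 40.2
gripper_force: 0.9
```

Request:
apply_moves --pt "0.003 0 0 0 -0.12" --pt "0.006 0 0 0 -0.12" --pt "0.008 0 0 0 -0.12" --pt "0.01 0 0 0 -0.12" --pt "0.012 0 0 0 -0.12"

```text
time_s: 14.9
ee_pos: [650.5, -55.1, 30.0]
ee_rot: [180.0, 0.0, -2.5]
force: [-1.5, 0.4, -0.4]
gripper_width: 39.8
gripper_force: 1.0
```

Request:
apply_moves --pt "0.002 0 0 0 -0.12" --pt "0.003 0 0 0 -0.12" --pt "0.004 0 0 0 -0.12" --pt "0.005 0 0 0 -0.12"

```text
time_s: 15.3
ee_pos: [653.4, -55.3, 30.0]
ee_rot: [180.0, 0.3, -2.5]
force: [-8.6, -0.1, 4.0]
gripper_width: 40.1
gripper_force: 4.6
```

Request:
apply_moves --pt "0.001 0 0 0 -0.12" --pt "0.002 0 0 0 -0.12" --pt "0.003 0 0 0 -0.12" --pt "0.003 0 0 0 -0.12"

```text
time_s: 15.7
ee_pos: [653.2, -55.4, 30.1]
ee_rot: [180.0, 0.7, -2.5]
force: [-14.9, -0.1, 9.9]
gripper_width: 40.1
gripper_force: 7.4
```

Contact with the stop: the force rises while the TCP stands still. I back off and check.

Request:
apply_moves --pt "-0.005 0 0 0 -0.12" --pt "-0.02 0 0 0 -0.12" --pt "-0.06 0 0 0 -0.12" --pt "-0.1 0 -0.03 0 -0.12" --pt "-0.14 0 -0.07 0 -0.12"

```text
time_s: 16.2
ee_pos: [521.7, -49.4, 94.9]
ee_rot: [-180.0, 0.1, -2.5]
force: [1.6, 0.2, 1.6]
gripper_width: 40.0
gripper_force: 0.0
```

Request:
apply_moves --pt "-0.045 0 -0.02 0 -0.12" --pt "-0.09 0 -0.04 0 -0.12" --pt "-0.13 0 -0.06 0 -0.12" --pt "-0.15 0 -0.08 0 -0.12" --pt "-0.15 0 -0.1 0 -0.12"

```text
time_s: 16.7
ee_pos: [371.5, -42.9, 196.7]
ee_rot: [180.0, -0.2, -2.5]
force: [1.8, -0.2, 0.6]
gripper_width: 40.3
gripper_force: 0.0
```

```bash
python3 m.py 280 120 380 225 pics/t6.png;python3 m.py 362 190 425 275 pics/t7.png; python3 - <<'E'
from h import *
t=cv2.imread("pics/t7.png")[120:280,220:440];s=cams.grab_frame("side")[170:330,200:420]
cv2.imwrite("pics/f.png",cv2.resize(np.vstack([t,s]),(660//1,960))[:, :][0:960] if 0 else cv2.resize(np.hstack([t,s]),(800,291),interpolation=cv2.INTER_CUBIC))
E
```

```text
[[665.0, 4.0], [778.0, 0.0], [774.0, -117.0], [661.0, -112.0]] [719.6 -56.3]
[[491.0, -115.0], [601.0, -148.0], [567.0, -264.0], [458.0, -230.0]] [ 529.2 -189.2]
```

View pics/f.png

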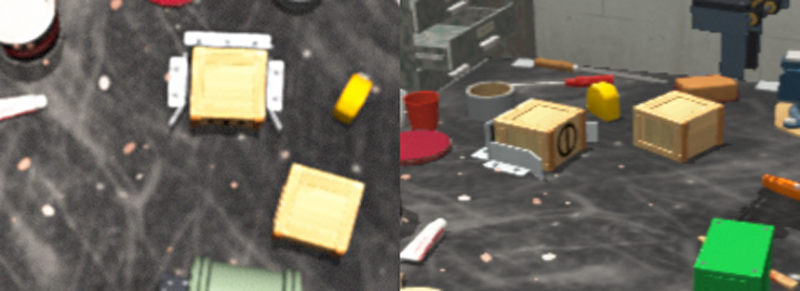

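The stamped crate lies on its back in the lane at (229,85), its lid against the stop. The plain one lies undisturbed at (318,208), and the bystanders have not moved.

```bash
python3 -c "
from workcell import env
print(env.job_done())"
```

```text
the job is handed in; nothing more can be done
None
```

The job is handed in at about 17 s: both crates were tipped onto their backs, and the stamped one (originally on the left) was pushed home against the end stop, where the push force rose to about 15 N; the plain crate lies where it fell.

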